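# Load the filter cassette, set the pressure knob and lock it

### The arm

A 7-joint arm with a two-finger parallel gripper is mounted at the origin on a cart in front of the work surface, level with it; the furniture and walls round the work are solid. World frame = base frame: x ahead of the robot, y to its left, z up, the work surface at z = 0. Lengths are in mm, angles in rad, forces in N, time in s.
With the tool pointing down it reaches from about 400 to 925 mm from the base axis. Payload 5.6 kg.
Tool frame: the origin (TCP) lies at the very end of the fingers, on their centre line; the grasp point (between the pads) lies 19 mm behind it (manip.hold_point_z is the distance from the TCP to the grasp point, in mm); z points along the fingers, y is the line along which they close (so a half turn about z gives the same grasp; the last joint's range is limited). The gripper opens to 85 mm and grips with 20 to 120 N. Pads are 22 mm wide; open, the fingers measure 114 mm over their backs; the gripper's body (76 mm by 85 mm) begins 54 mm behind the grasp point. The pads swing forward as they close: fully open they stand 13 mm farther back than shut.
Start: joints at [1.119, 0.468, -0.012, 1.603, 0.006, 1.071, -0.056], TCP at [258.342, -596.463, 231.29] pointing down, gripper open.
Joint ranges: [-2.53, 2.53], [-0.31, 2.02], [-1.57, 1.55], [0.28, 2.44], [-1.29, 4.43], [0.15, 1.84], [-2.92, 2.92]. Speed limits (rad/s): [2.57, 2.57, 3.14, 3.14, 3.14, 3.14, 3.14].

### API

Orientations are given as a rotation vector (axis times angle).
In Python, from workcell import manip gives the robot as it stands. The module is installed in compiled form; this text tells all that it offers.
- The arm moves only by the shell command python3 -m handwheel 'ROWS' [OPENING] [FORCE]. ROWS is JSON, a list of rows, each a list of 4 numbers: the shift along the tool's x, y, z in cm, then the turn about the tool's z in degrees. In form: [[dx, dy, dz, twist], ...]. A call has 1 to 20 rows; each row is the pose to reach, as a shift and turn from the pose commanded when the call began, along the tool's axes at that moment; what a row does not reach only later rows make up. A row lasts 1/10 s, in which the tool goes at most 50 mm and 8.59 degrees, less where a joint would pass 70% of its speed; a pose out of reach is approached as far as the arm can. A call with a gripper value outside its range is refused whole. OPENING is the finger opening in cm, from 0 to 8.54, set as the call begins (- or left out, the last holds). The fingers move at their own pace and stop on an object; FORCE is the grip in N (left out, the last holds). Time passes only in rows, so rows that repeat a pose let the fingers close. It gives the time, the measured TCP pose, the force, the opening and the grip force at its end, in the units of the state.
- manip.state(): the state, without advancing time (a new reading comes with each control period).
- manip.read_camera(name): name is "side" or "top"; returns a dict with "img" (480x640x3 uint8, red, green, blue), "fx", "fy", "cx", "cy" (pixels), "position" and "orientation" of the camera in the world. Camera axes: x right, y down, z forward; pixel columns grow to the right and rows downward; lengths in mm; the calibration is good to about 2 mm. A picture is of the moment at which its call begins. There is no depth.
- manip.finish_job(): hands the job in; it is judged then, once.
The state is a dict: "time_s": time; "joint_positions": joint angles; "qd": joint speeds; "joint_torque": joint torques, N m; "ee_pos": TCP position; "ee_rot": TCP orientation; "wrist_force": force on the tool from outside, world axes, zero at the start; "torque": the same for the moment, N m; "gripper_width": finger opening in mm; "grip_force": force on a finger pad.
Only numpy, scipy, OpenCV 4.12 (cv2) and the standard library are available. Lean on these libraries where they do the work, as an engineer would, in place of code of your own. Each camera call takes 0.05 s, during which the arm holds its last target. There are 200 camera calls.

### The job

Lift the white filter cassette straight up out of its grey tray by its blue rib and, keeping it level, set it down flat inside the low-rimmed bay of the filter unit, and let go. Then turn the unit's black knob clockwise until its white line points at the red mark on the ring around it, pull the knob outward as far as it goes to lock it there, and let go. Do not disturb the other things on the bench.

Things in the scene. Friction and masses are not known exactly. Their poses are not given: they have to be found in the camera images.
- unit: Filter unit, fixed, 180 (x, -100 to 80) x 342 (y) x 124 mm high. Origin: on its underside; z up, x away from its front (low edge, to the robot), y to its left. Left half (y 0 to 170 mm): white housing whose panel rises 27 degrees to the back, 40 mm high at its front edge, 124 at its top (x = 65 mm); the knob's axis leans 27 degrees from vertical to the front. Right half: the deck with the bay.
- bay (a point): Centre of the bay's black floor, on the deck 22 mm above the bench; axes as the unit's. The bay is 80 mm (x) by 118 mm (y) inside, its rim 7 mm wide and 10 mm above the floor. The cassette lies in it with its long side along y, either way round. The side of the white housing is 85 mm from this point in +y.
- knob_turn (a joint): Angle of the black knob, rad. It reads 0 when the white line points to the unit's left (+y) and grows clockwise as seen by someone facing the panel (left, then up the slope at 1.57). It can turn from -0.35 to 2.2, has light friction (0.12 N m) and stays where it is left.
- knob_pull (a joint): How far the knob is pulled out along its axis, m: 0 pushed in, 0.012 fully out (stop). It takes about 6 N and stays where it is left; a yellow shaft shows under the knob when it is out.
- knob_face (a point): Centre of the knob's outer face, on its axis. z points outward along the axis, y along the knob's white line. Ribbed black cylinder 50 mm across, 36 mm high (a 54 mm foot rim is drawn only); underside 5 mm off the panel when pushed in, so the face is 41 mm off it. It can be gripped across any diameter; nothing near it stands more than 5 mm off the panel.
- mark (a joint): Angle of the red mark on the flat black ring (91 mm across) round the knob, in the same sense and from the same zero as knob_turn: the white line points at the mark when the two angles are equal. The ring is flat and cannot be turned by touch.
- red_mark (a point): Centre of the red mark, a rectangle 10 mm wide and 17 mm long on the ring, 37.5 mm from the knob's axis and 4 mm off the panel. y points from the knob's axis through the mark, z outward along the knob's axis.
- tray: Grey tray fixed to the bench, 110 (x) x 150 (y) x 34 mm high, with one pocket 24 mm deep that holds the cassette with 1.5 mm of play all round. Origin: centre of its underside, z up.
- cassette: White filter cassette, 64 (x) x 100 (y) x 24 mm, about 0.16 kg, with an upright blue rib on top along y: 12 mm thick (x), 56 mm long, 25 mm high, its top 49 mm above the underside. Origin: centre of its underside, z up. In the tray its underside is 10 mm above the bench and its body is flush with the tray's top, so only the rib can be gripped.
- rib_top (a point): Centre of the top of the cassette's blue rib; axes as the cassette's.
- sample_cup: Bystander: white sample cup with a screw lid, 64 mm across, 73 mm high, loose. Origin: centre of its underside.
- dropper: Bystander: white dropper bottle with a blue cap, 36 mm across, 96 mm high, loose. Origin: centre of its underside.
- lab_timer: Bystander: white lab timer, 63 x 68 x 36 mm, loose. Origin: centre of its underside.

How it is judged:
By the outcome, as a careful person would: the job done as asked, in the order asked, and still so for the second after the job is handed in, with the robot touching nothing.
It also fails if it takes over 50 s, if anything falls off the work surface, if the arm or the gripper's body presses on something with over 40 N, if the wrist force passes 120 N, or if a joint passes its speed limit or range.

## Working session

There is one attempt and no reset: what is moved stays moved. The work goes in short steps, Python scripts to look and compute and a shell command to move; the robot and the scene stay as the last step left them, time stands still between calls to the robot, and variables do not carry over. Pictures are saved under pics/ and viewed, at most 10 in all, crops included, and the job is handed in when it is done.

```bash
mkdir -p pics
python3 - <<'E'
from workcell import manip
import cv2
for n in("side","top"):
    d=manip.read_camera(n); cv2.imwrite(f"pics/{n}0.png",d["img"][:,:,::-1])
    print(n,{k:d[k] for k in d if k!="img"})
s=manip.state();print(s)
print(manip.hold_point_z)
E
```

```text
side {'fx': 621.9026715069938, 'fy': 621.9026715069938, 'cx': 308.0973882976404, 'cy': 242.77404143657967, 'position': array([  605.67843458, -1301.32108154,   598.67548669]), 'orientation': array([-1.96319021, -0.03050863,  0.04028845])}
top {'fx': 624.2706540285157, 'fy': 624.2706540285157, 'cx': 316.49611342519916, 'cy': 252.0100951695151, 'position': array([ 398.86932965,  -95.31242399, 1416.37251398]), 'orientation': array([-2.17927677,  2.13411116, -0.1052691 ])}
{'time_s': 0.1, 'joint_positions': array([ 1.11898783,  0.46830691, -0.01160683,  1.60356478,  0.00597003,
        1.07142274, -0.05631509]), 'qd': array([-0.00037754, -0.00064929, -0.00168311, -0.00278821, -0.00195447,
        0.00059088, -0.00156253]), 'joint_torque': array([ 1.27548556e-03, -5.33523595e+01,  2.17644079e-02, -2.51967126e+01,
        1.14728959e-02,  4.29916676e-03,  1.83602185e-05]), 'ee_pos': array([ 258.12380073, -595.97465969,  230.4082757 ]), 'ee_rot': array([-3.07464194e+00, -6.37226839e-01,  6.70412366e-04]), 'wrist_force': array([-1.08713628,  0.41321857, -0.14993278]), 'torque': array([-0.00443084,  0.06697871,  0.05477778]), 'grip_force': 0.0, 'gripper_width': 85.73242903284668}
18.700000000000003
```

View pics/side0.png

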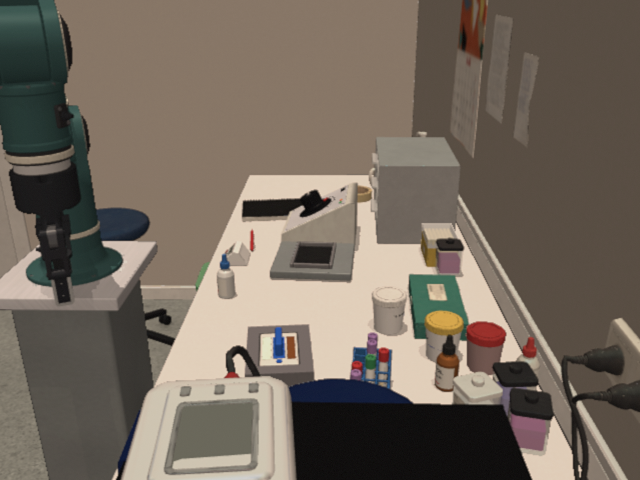

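View pics/top0.png

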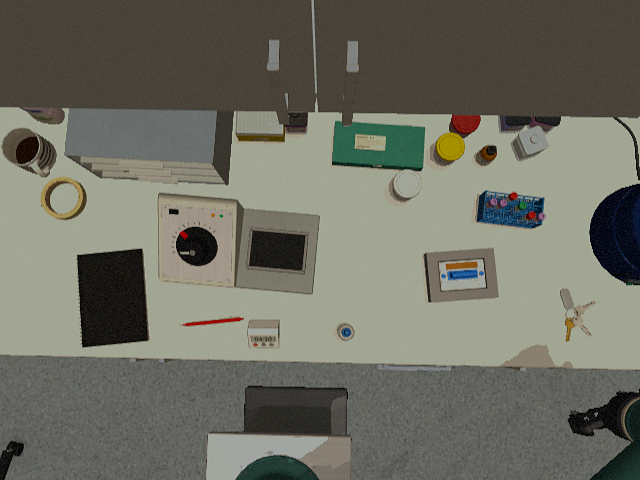

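The top view shows the tray and cassette at about (461,275), the bay at (277,251) and the knob at (196,246) with a red mark at (183,236). The dropper is at (346,331), the timer at (264,334) and the cup at (407,184). Next I'll zoom in and measure.

```bash
cat > h.py <<'E'
import numpy as np,cv2
from scipy.spatial.transform import Rotation as R
from workcell import manip
class Cam:
    def __init__(s,n):
        d=manip.read_camera(n);s.img=np.ascontiguousarray(d["img"]);s.hsv=cv2.cvtColor(s.img,cv2.COLOR_RGB2HSV)
        s.f=d["fx"];s.c=np.array([d["cx"],d["cy"]]);s.p=np.array(d["position"]);s.R=R.from_rotvec(d["orientation"]).as_matrix()
    def ray(s,px):
        return s.R@np.array([*((np.array(px)-s.c)/s.f),1.])
    def plane(s,px,p0,n=(0,0,1)):
        r=s.ray(px);n=np.array(n,float);return s.p+r*((np.array(p0)-s.p)@n/(r@n))
    def atz(s,px,z): return s.plane(px,(0,0,z))
    def proj(s,P):
        q=s.R.T@(np.array(P)-s.p);return q[:2]/q[2]*s.f+s.c
    def blobs(s,mask,box,amin=15):
        x0,y0,x1,y1=box;m=np.zeros(mask.shape,np.uint8);m[y0:y1,x0:x1]=mask[y0:y1,x0:x1]
        cs=cv2.findContours(m,cv2.RETR_EXTERNAL,cv2.CHAIN_APPROX_NONE)[0]
        return [c for c in sorted(cs,key=cv2.contourArea,reverse=True) if cv2.contourArea(c)>=amin]
def inter(c1,p1,c2,p2):
    a,b=c1.ray(p1),c2.ray(p2);t=np.linalg.lstsq(np.c_[a,-b],c2.p-c1.p,rcond=None)[0]
    A,B=c1.p+a*t[0],c2.p+b*t[1];return (A+B)/2,np.linalg.norm(A-B)
E
python3 - <<'E'
from h import *
t=Cam("top");s=Cam("side")
rs=lambda i,b,k:cv2.resize(i[b[1]:b[3],b[0]:b[2]],None,fx=k,fy=k,interpolation=cv2.INTER_CUBIC)
a=rs(t.img,(150,185,330,300),4.4);cv2.imwrite("pics/unit.png",a[:,:,::-1])
a=np.hstack([rs(t.img,(415,240,505,310),4),rs(s.img,(240,315,320,385),4)]);cv2.imwrite("pics/tray.png",a[:,:,::-1])
H,S,V=[t.hsv[...,i].astype(int) for i in range(3)]
blue=((H>95)&(H<130)&(S>110)&(V>60)).astype(np.uint8)
red=(((H<8)|(H>172))&(S>140)&(V>90)).astype(np.uint8)
for n,m,b in(("blue",blue,(415,240,505,310)),("red",red,(150,185,240,300)),("tray",((V<150)).astype(np.uint8),(415,240,505,310)),("bayfloor",(V<60).astype(np.uint8),(240,200,325,300)),("ring",(V<70).astype(np.uint8),(165,220,225,275))):
    for c in t.blobs(m,b): print(n,cv2.contourArea(c),cv2.minAreaRect(c))
E
```

```text
blue 205.0 ((462.0939025878906, 274.314697265625), (8.193410873413086, 29.781267166137695), 85.91438293457031)
red 31.0 ((183.00001525878906, 234.50003051757812), (7.77817440032959, 4.949747562408447), 45.0)
tray 3495.5 ((460.55975341796875, 274.8563232421875), (51.15472412109375, 72.45178985595703), 86.00909423828125)
bayfloor 1783.0 ((276.8246765136719, 249.9219207763672), (53.04085922241211, 35.65996170043945), 5.572198390960693)
ring 1161.5 ((196.25001525878906, 246.25001525878906), (40.305084228515625, 38.18376159667969), 45.0)
```

View pics/unit.png

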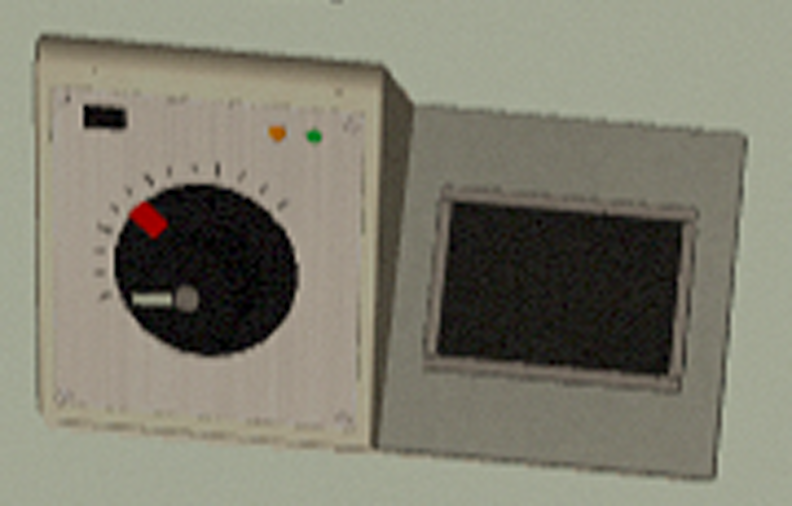

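View pics/tray.png

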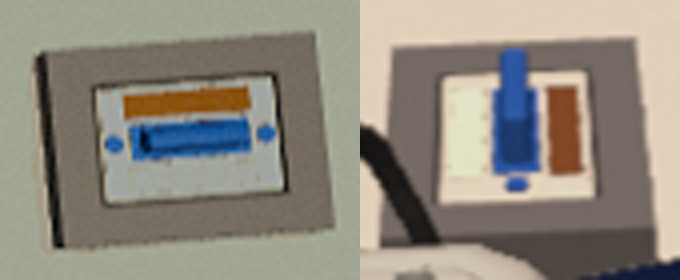

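```bash
cat > m.py <<'E'
from h import *
t=Cam("top");s=Cam("side")
np.set_printoptions(precision=1,suppress=True)
U=lambda x,y:((x+.5)/4.4-.5+150,(y+.5)/4.4-.5+185)
K=[t.atz(U(*p),22) for p in((747,133),(716,478),(414,103),(377,447))]
print("deck",*K)
H,S,V=[t.hsv[...,i].astype(int) for i in range(3)]
c=t.blobs((V<60).astype(np.uint8),(240,200,325,300))[0]
r=cv2.boxPoints(cv2.minAreaRect(c));F=np.array([t.atz(p,22) for p in r]);bay=F.mean(0);print("bay",bay,"sides",np.linalg.norm(F[0]-F[1]),np.linalg.norm(F[1]-F[2]))
d=[K[0]-K[1],F[0]-F[1],F[1]-F[2]]
print("yaws",[np.degrees(np.arctan2(v[1],v[0])) for v in d], "front", np.degrees(np.arctan2(*(K[3]-K[1])[[1,0]])))
yaw=np.arctan2(*(K[0]-K[1])[[1,0]])
yd=np.degrees(yaw)
Ru=R.from_euler('z',yaw).as_matrix();ex,ey=Ru[:,0],Ru[:,1]
print("bay->front edge",(bay-K[1])@ex,"back",(K[0]-bay)@ex,"right",(bay-K[1])@ey,(bay-K[0])@ey)
O=bay+85*0+ (85-85)*ey  # unit y of bay = -85
xb=(bay-K[1])@ex-100
O=bay-Ru@np.array([xb,-85,22]);print("unit origin",O,"xb",xb,"yaw",yd)
b=np.radians(27);n=Ru@np.array([-np.sin(b),0,np.cos(b)]);up=Ru@np.array([np.cos(b),0,np.sin(b)])
P0=O+Ru@np.array([-100,0,40])
ring=max(t.blobs(((V<75)).astype(np.uint8),(165,220,225,275)),key=cv2.contourArea)
e=cv2.minAreaRect(ring)
hp=np.array([(x) for x in ring[:,0]]);
Q=np.array([t.plane(p,P0+4*n,n) for p in hp])
uv=np.c_[(Q-P0)@ey,(Q-P0)@up]; k=uv[:,1]>np.median(uv[:,1])
A=np.c_[2*uv[k],np.ones(k.sum())];sol=np.linalg.lstsq(A,(uv[k]**2).sum(1),rcond=None)[0];rad=np.sqrt(sol[2]+sol[0]**2+sol[1]**2)
C=P0+sol[0]*ey+sol[1]*up;print("ring centre on panel: uv",sol[:2],"rad",rad)
hub=t.plane(U(186,298),P0+41*n,n);lin=t.plane(U(136,299),P0+41*n,n)
print("hub uv",(hub-P0)@ey,(hub-P0)@up)
ang=lambda v:np.arctan2(v@up,v@ey)
rc=t.blobs((((H<8)|(H>172))&(S>120)&(V>80)).astype(np.uint8),(150,185,240,300))[0];M=cv2.moments(rc)
rm=t.plane((M['m10']/M['m00'],M['m01']/M['m00']),P0+4*n,n)
print("mark deg",np.degrees(ang(rm-C)),"r",np.linalg.norm(rm-C),"line deg",np.degrees(ang(lin-hub)))
fc=C+41*n;print("knob face",fc,"n",n,"side px",s.proj(fc),"top px",t.proj(fc))
# cassette
x0,y0=(415,240);cm=((V>150)|(S>110)).astype(np.uint8)
c=[c for c in t.blobs(cm,(428,252,494,298))]
T=lambda x,y:((x+.5)/4-.5+415,(y+.5)/4-.5+240)
L=[t.atz(T(*p),34) for p in((97,87),(279,74),(286,190),(105,204))]
L2=[t.atz(T(*p),34) for p in((37,55),(314,32),(332,228),(60,247))]
print("cass",np.mean(L,0),[np.linalg.norm(L[i]-L[i-1]) for i in range(4)],"tray",np.mean(L2,0),[np.linalg.norm(L2[i]-L2[i-1]) for i in range(4)])
for q in(L,L2):
  v=q[0]-q[1]+q[3]-q[2];print("cass yaw",np.degrees(np.arctan2(-v[0],v[1])))
Hs,Ss,Vs=[s.hsv[...,i].astype(int) for i in range(3)]
bs=s.blobs(((Hs>95)&(Hs<130)&(Ss>110)&(Vs>60)).astype(np.uint8),(265,322,300,370))[0];print("side blue",cv2.boundingRect(bs))
cc=np.mean(L,0);print("pred rib top ends side",[s.proj([cc[0]+0,cc[1]+d,59]) for d in(-28,28)],"top",t.proj([cc[0],cc[1],59]))
E
python3 m.py
```

```text
deck [640.4 -77.9  22. ] [462.9 -66.   22. ] [652.8  94.1  22. ] [475.  106.8  22. ]
bay [558.5  16.3  22. ] sides 79.81924137270501 120.20348159998562
yaws [np.float64(-3.8559888206184647), np.float64(176.7535274991671), np.float64(85.89550218217832)] front 85.98982798954802
bay->front edge 89.84688959387643 back 88.09158932003054 right 88.53021216867947 88.53021216867948
unit origin [574.3 100.5   0. ] xb -10.153110406123574 yaw -3.8559888206184647
ring centre on panel: uv [81. 92.] rad 39.299036315777165
hub uv 84.12941387847086 87.12858754572534
mark deg 33.03398073537824 r 37.12017400430715 line deg -6.524317669643739
knob face [543.2 183.7 118.3] n [-0.5  0.   0.9] side px [309.8 193. ] top px [193.4 250.3]
cass [ 511.3 -397.6   34. ] [np.float64(64.93484597648111), np.float64(101.07671416996139), np.float64(64.3549315581783), np.float64(100.05350986333023)] tray [ 510.4 -394.3   34. ] [np.float64(106.95750634569733), np.float64(154.2883746621092), np.float64(108.88089394546222), np.float64(149.9745238685272)]
cass yaw 5.45171379048571
cass yaw 5.577014368025827
side blue (274, 327, 11, 31)
pred rib top ends side [array([276.7, 342.4]), array([279.6, 325.2])] top [465.1 273.4]
```

```bash
cat > go.py <<'E'
# usage: go.py x y z yangle  -> shift (cm, tool axes) and twist (deg)
import sys
from h import *
x,y,z,a=map(float,sys.argv[1:5]);s=manip.state();M=R.from_rotvec(s["ee_rot"]).as_matrix()
d=M.T@(np.array([x,y,z])-s["ee_pos"])/10
ya=np.degrees(np.arctan2(M[1,1],M[0,1]));tw=-(a-ya);tw=(tw+180)%360-180
print("shift",d.round(2),"twist",round(tw,1),"| pos",s["ee_pos"].round(1),"yang",round(ya,1),"zdir",M[:,2].round(3),"F",s["wrist_force"].round(1),"w",round(s["gripper_width"],1),"t",s["time_s"],"q7",round(s["joint_positions"][6],2))
E
cat >> m.py <<'E'
print("----")
from scipy.optimize import least_squares
red=(((H<8)|(H>172))&(S>120)&(V>80))
rg=max(t.blobs(((V<90)|red).astype(np.uint8),(165,220,225,275)),key=cv2.contourArea)
Q=np.array([t.plane(p,P0+4*n,n) for p in rg[:,0].astype(float)]);uv=np.c_[(Q-P0)@ey,(Q-P0)@up]
k=uv[:,1]>uv[:,1].min()+25
f=least_squares(lambda c:np.hypot(*(uv[k]-c).T)-45,[84,90],loss='soft_l1');print("ring fit",f.x,np.abs(f.fun).mean())
for c in (f.x,((hub-P0)@ey,(hub-P0)@up)):
  C=P0+c[0]*ey+c[1]*up;v=rm-C;print("C uv",c,"face",C+41*n,"mark",np.degrees(ang(v)),np.linalg.norm(v-(v@n)*n),"sidepx",s.proj(C+41*n))
a=cv2.resize(s.img[170:260,260:370],None,fx=7,fy=6.6,interpolation=cv2.INTER_CUBIC);cv2.imwrite("pics/sunit.png",a[:,:,::-1])
E
python3 m.py | sed -n '/----/,$p'; python3 go.py 511.3 -397.3 110 5.5
```

```text
----
ring fit [83.3 86.4] 0.621731207009781
C uv [83.3 86.4] face [538.4 186.4 115.8] mark 41.88210810772128 38.43222062199783 sidepx [308.  193.6]
C uv (np.float64(84.12941387847086), np.float64(87.12858754572534)) face [539.1 187.1 116.1] mark 41.92549637833307 37.3698504122248 sidepx [308.3 193.4]
shift [31.13 -8.21 12.12] twist -72.1 | pos [ 258.3 -596.4  231.1] yang -66.6 zdir [-0.  0. -1.] F [-0.5  0.1 -0.1] w 85.5 t 0.4 q7 -0.06
```

View pics/sunit.png

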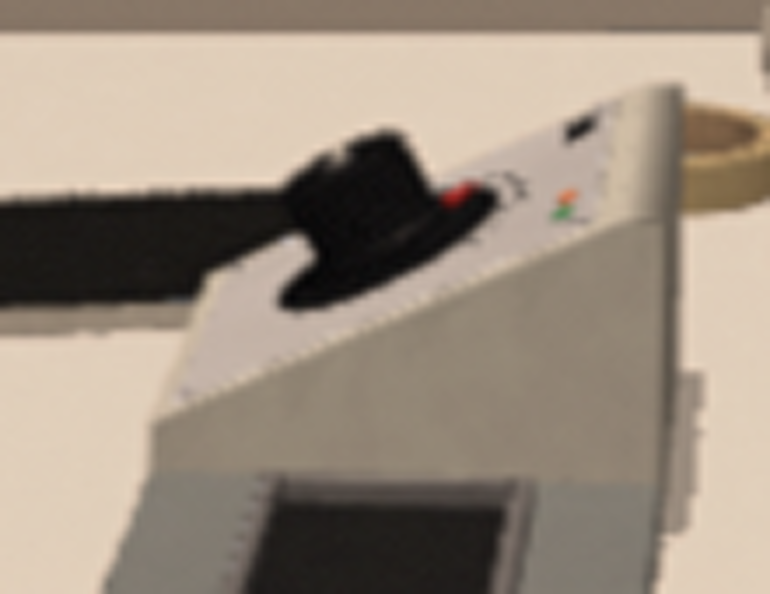

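The side view agrees: the knob face is centred near (308,193) and the mark near (325,199). Moving above the rib.

```bash
python3 -m handwheel '[[8,-2,3,-18],[16,-4,6,-36],[24,-6,9,-54],[31.1,-8.2,12.1,-62],[31.1,-8.2,12.1,-68],[31.1,-8.2,12.1,-72.1],[31.1,-8.2,12.1,-72.1],[31.1,-8.2,12.1,-72.1],[31.1,-8.2,12.1,-72.1],[31.1,-8.2,12.1,-72.1],[31.1,-8.2,12.1,-72.1],[31.1,-8.2,12.1,-72.1]]' 6 30; python3 go.py 511.3 -397.3 37.5 5.5
cat > c.py <<'E'
import sys
from h import *
a,*b=sys.argv[1:];c=Cam(a);n=b[0];x0,y0,x1,y1=map(int,b[1:5]);k=float(b[5])
cv2.imwrite(f"pics/{n}.png",cv2.resize(c.img[y0:y1,x0:x1],None,fx=k,fy=k,interpolation=cv2.INTER_CUBIC)[:,:,::-1])
E
```

```text
time_s: 1.6
ee_pos: [510.9, -398.1, 110.5]
ee_rot: [2.114, 2.324, -0.001]
wrist_force: [-0.0, 0.4, 0.5]
gripper_width: 59.8
grip_force: 0.0
shift [0.08 0.05 7.3 ] twist -0.1 | pos [ 510.9 -398.1  110.5] yang 5.4 zdir [ 0. -0. -1.] F [-0.   0.4  0.5] w 59.8 t 1.6 q7 0.5
```

```bash
python3 -m handwheel '[[0.05,0.05,2.5,0],[0.05,0.05,5,0],[0.05,0.05,6.5,0],[0.05,0.05,7.3,0],[0.05,0.05,7.3,0],[0.05,0.05,7.3,0],[0.05,0.05,7.3,0]]' 3 40; python3 -m handwheel '[[0,0,0,0],[0,0,0,0],[0,0,0,0],[0,0,0,0],[0,0,0,0],[0,0,0,0],[0,0,0,0],[0,0,0,0]]' 0 40; python3 go.py 511.3 -397.3 150 5.5;  python3 c.py side grip 230 290 330 390 6
```

```text
time_s: 2.3
ee_pos: [512.4, -397.5, 38.5]
ee_rot: [2.111, 2.324, 0.0]
wrist_force: [0.2, 0.2, 1.3]
gripper_width: 30.0
grip_force: 0.0
time_s: 3.1
ee_pos: [512.1, -397.5, 38.3]
ee_rot: [2.111, 2.325, -0.0]
wrist_force: [-0.7, 0.2, 6.6]
gripper_width: 10.8
grip_force: 40.2
shift [  0.02  -0.07 -11.17] twist 0.0 | pos [ 512.1 -397.5   38.3] yang 5.5 zdir [ 0.001 -0.001 -1.   ] F [-0.7  0.2  6.6] w 10.8 t 3.1 q7 0.47
```

View pics/grip.png

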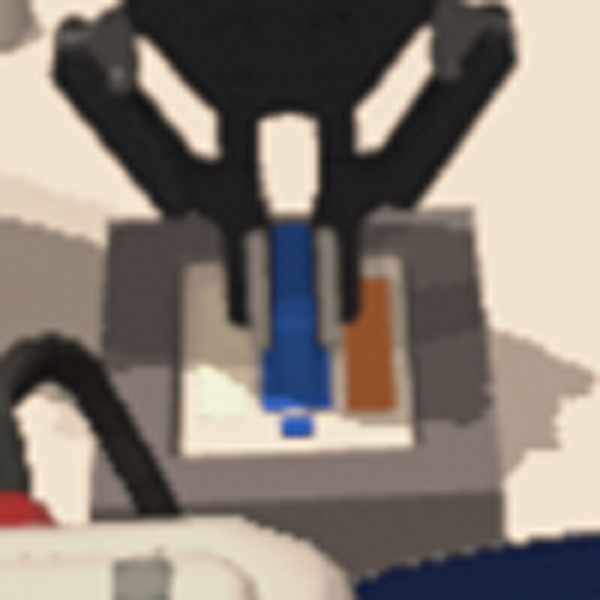

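The rib is held squarely between both pads (rib top near zoom (293,225)). Lifting straight up.

```bash
python3 -m handwheel '[[0,0,-0.5,0],[0,0,-1,0],[0,0,-1.5,0],[0,0,-2.2,0],[0,0,-3,0],[0,0,-4,0],[0,0,-6,0],[0,0,-8,0],[0,0,-10,0],[0,0,-11.2,0],[0,0,-11.2,0],[0,0,-11.2,0]]' - 60; python3 go.py 559 16.3 120 -3.9;  python3 c.py side lift 230 240 350 390 5;python3 c.py top lift2 400 220 520 340 5
```

```text
time_s: 4.35
ee_pos: [511.2, -397.0, 149.1]
ee_rot: [-2.112, -2.325, 0.0]
wrist_force: [-1.5, 0.4, -2.6]
gripper_width: 10.7
grip_force: 58.7
shift [40.68  8.73  2.91] twist 9.4 | pos [ 511.2 -397.   149.1] yang 5.5 zdir [-0.  0. -1.] F [-1.5  0.4 -2.6] w 10.7 t 4.35 q7 0.52
```

Run:
```python
import cv2,numpy as np
cv2.imwrite("pics/liftb.png",cv2.resize(np.hstack([cv2.resize(cv2.imread("pics/lift.png"),(480,600)),cv2.imread("pics/lift2.png")[:, :]]),(780,433)))
```

```text
(no output)
```

View pics/liftb.png

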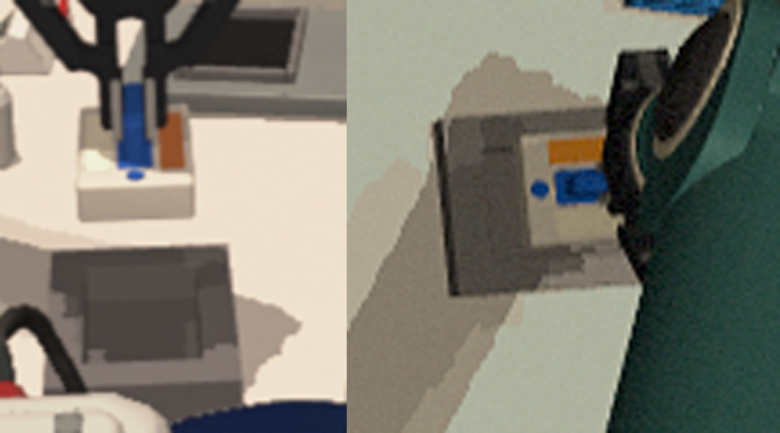

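The cassette hangs level and clear of the tray. Carrying it over the bay.

```bash
python3 -m handwheel '[[1,0.2,0,0],[3,0.6,0,1],[6,1.3,0,2],[10,2.1,0,3],[14,3,0,4],[18,3.9,0,5],[22,4.7,0,6],[26,5.6,0,7],[30,6.4,0,8],[34,7.3,0,9.4],[37,7.9,0,9.4],[39.3,8.4,0,9.4],[40.3,8.6,0,9.4],[40.7,8.7,0,9.4],[40.7,8.7,0,9.4],[40.7,8.7,0,9.4],[40.7,8.7,0,9.4],[40.7,8.7,0,9.4]]' - 60; python3 go.py 558.5 16.3 50.5 -3.9;  python3 c.py side over 230 150 390 290 5
```

```text
time_s: 6.25
ee_pos: [559.0, 15.2, 149.2]
ee_rot: [2.297, 2.143, -0.001]
wrist_force: [0.6, 0.3, -2.9]
gripper_width: 10.5
grip_force: 58.6
shift [ 0.11 -0.06  9.87] twist -0.1 | pos [559.   15.2 149.2] yang -4.0 zdir [-0. -0. -1.] F [ 0.6  0.3 -2.9] w 10.5 t 6.25 q7 -0.36
```

View pics/over.png

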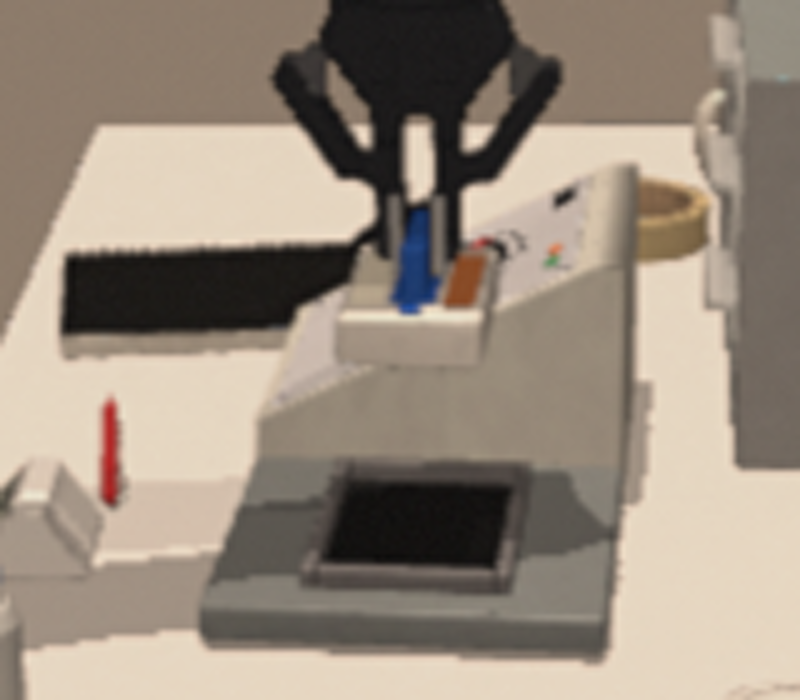

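The cassette is centred over the bay and level. Lowering it.

```bash
python3 -m handwheel '[[0.1,-0.05,1.5,0],[0.1,-0.05,3.5,0],[0.1,-0.05,5.5,0],[0.1,-0.05,7.5,0],[0.1,-0.05,8.7,0],[0.1,-0.05,9.2,0],[0.1,-0.05,9.5,0],[0.1,-0.05,9.65,0],[0.1,-0.05,9.75,0],[0.1,-0.05,9.8,0],[0.1,-0.05,9.8,0],[0.1,-0.05,9.8,0]]' - 60; python3 go.py 558.5 16.3 50.2 -3.9
```

```text
time_s: 7.5
ee_pos: [558.8, 17.4, 51.6]
ee_rot: [2.295, 2.145, 0.001]
wrist_force: [-0.3, 0.9, -3.2]
gripper_width: 10.7
grip_force: 58.6
shift [-0.11 -0.02  0.14] twist 0.0 | pos [558.8  17.4  51.6] yang -3.9 zdir [ 0.001 -0.    -1.   ] F [-0.3  0.9 -3.2] w 10.7 t 7.5 q7 -0.43
```

```bash
python3 -m handwheel '[[0,0,0.05,0],[0,0,0.1,0],[0,0,0.15,0],[0,0,0.2,0],[0,0,0.2,0]]' - 60; python3 go.py 558.5 16.3 50.2 -3.9
```

```text
time_s: 8.0
ee_pos: [558.6, 17.4, 50.3]
ee_rot: [2.295, 2.145, -0.001]
wrist_force: [-3.7, -1.0, 7.6]
gripper_width: 10.9
grip_force: 60.1
shift [-0.11 -0.01  0.01] twist 0.0 | pos [558.6  17.4  50.3] yang -3.9 zdir [ 0.    -0.001 -1.   ] F [-3.7 -1.   7.6] w 10.9 t 8.0 q7 -0.43
```

```bash
python3 -m handwheel '[[0,0,0,0],[0,0,0,0],[0,0,0,0],[0,0,0,0],[0,0,-1,0],[0,0,-3,0],[0,0,-6,0],[0,0,-9,0],[0,0,-12,0],[0,0,-14,0],[0,0,-14,0],[0,0,-14,0]]' 3 40; python3 go.py 543 187 170 96
```

```text
time_s: 9.2
ee_pos: [558.6, 17.3, 189.7]
ee_rot: [2.295, 2.144, 0.001]
wrist_force: [-0.8, -1.3, -1.4]
gripper_width: 30.1
grip_force: 0.0
shift [16.82 -2.71  1.97] twist -99.9 | pos [558.6  17.3 189.7] yang -3.9 zdir [ 0.001 -0.    -1.   ] F [-0.8 -1.3 -1.4] w 30.1 t 9.2 q7 -0.34
```

```bash
python3 -m handwheel '[[2,-0.3,0,-8],[5,-0.8,0,-16],[8,-1.3,0,-24],[11,-1.8,0,-32],[14,-2.3,0,-40],[16,-2.6,0,-48],[16.8,-2.7,0.5,-56],[16.8,-2.7,1,-64],[16.8,-2.7,1.5,-72],[16.8,-2.7,2,-80],[16.8,-2.7,2,-88],[16.8,-2.7,2,-96],[16.8,-2.7,2,-100],[16.8,-2.7,2,-100],[16.8,-2.7,2,-100],[16.8,-2.7,2,-100]]' 7.5 40; python3 go.py 542.8 186.4 86 96; python3 c.py top bay 220 190 330 300 5;python3 c.py side bay2 230 150 390 290 4
python3 - <<'E'
import cv2,numpy as np
a=cv2.imread("pics/bay.png");b=cv2.imread("pics/bay2.png");a=cv2.resize(a,(550,560));cv2.imwrite("pics/bayb.png",cv2.resize(np.hstack([a,b]),(800,377)))
E
```

```text
time_s: 10.8
ee_pos: [542.7, 186.8, 168.8]
ee_rot: [0.166, -3.136, 0.0]
wrist_force: [-0.3, -0.4, -0.1]
gripper_width: 75.0
grip_force: 0.0
shift [-0.01 -0.04  8.28] twist 0.1 | pos [542.7 186.8 168.8] yang 96.1 zdir [-0.001 -0.    -1.   ] F [-0.3 -0.4 -0.1] w 75.0 t 10.8 q7 0.87
```

View pics/bayb.png

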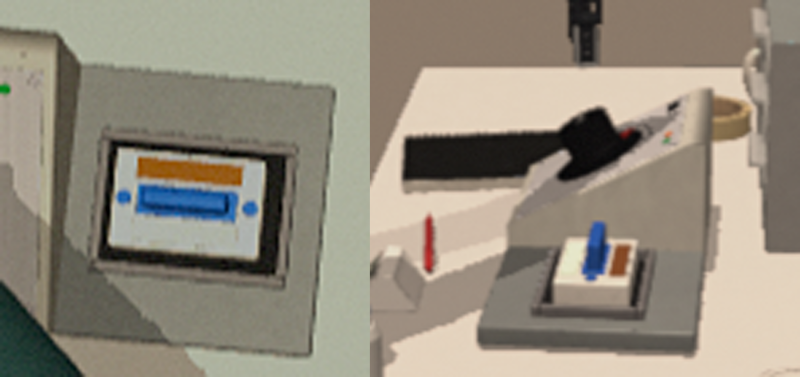

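The cassette lies flat inside the rim. Going down over the knob.

```bash
python3 -m handwheel '[[0,0,2,0],[0,0,4,0],[0,0,6,0],[0,0,7,0],[0,0,7.8,0],[0,0,8.2,0],[0,0,8.2,0],[0,0,8.2,0]]' 7.5 40; python3 -m handwheel '[[0,0,0,0],[0,0,0,0],[0,0,0,0],[0,0,0,0],[0,0,0,0],[0,0,0,0]]' 4 40; python3 go.py 542.8 186.4 86 76
```

```text
time_s: 11.7
ee_pos: [543.5, 187.2, 87.9]
ee_rot: [-0.168, 3.136, 0.0]
wrist_force: [0.1, -0.3, 0.9]
gripper_width: 75.5
grip_force: 0.0
time_s: 12.3
ee_pos: [543.6, 185.2, 88.4]
ee_rot: [-0.166, 3.137, -0.005]
wrist_force: [-0.8, -4.1, 7.3]
gripper_width: 49.6
grip_force: 40.0
shift [0.07 0.13 0.23] twist 20.0 | pos [543.6 185.2  88.4] yang 96.0 zdir [ 0.001 -0.003 -1.   ] F [-0.8 -4.1  7.3] w 49.6 t 12.3 q7 0.79
```

```bash
python3 c.py side kn 250 150 370 240 6
```

```text
(no output)
```

View pics/kn.png

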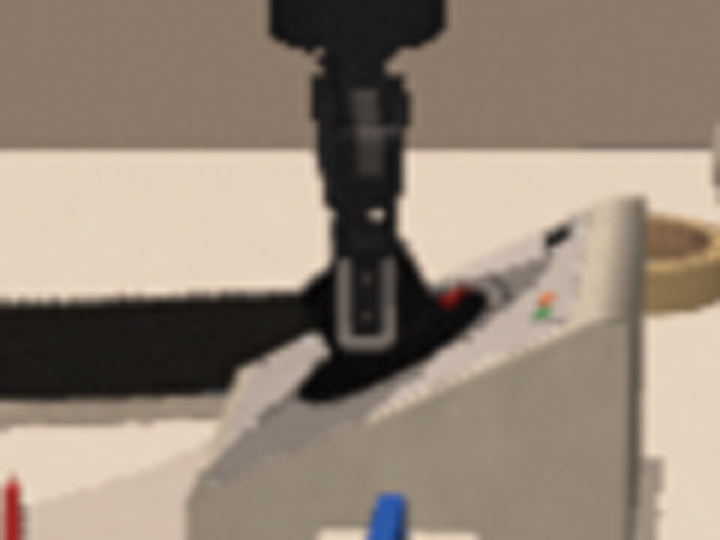

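That was my tenth picture: the pads straddle the knob with their tips clear of the ring. From here I use numbers only. First turning stroke.

```bash
python3 -m handwheel '[[0,0,0,3],[0,0,0,6],[0,0,0,9],[0,0,0,12],[0,0,0,15],[0,0,0,18],[0,0,0,20],[0,0,0,20],[0,0,0,20]]' - 40; python3 -m handwheel '[[0,0,0,0],[0,0,0,0],[0,0,0,0],[0,0,0,0]]' 7.5 40; python3 -m handwheel '[[0,0,-0.5,-4],[0,0,-0.5,-8],[0,0,-0.5,-12],[0,0,-0.5,-16],[0,0,-0.3,-20],[0,0,0,-20],[0,0,0,-20],[0,0,0,-20]]' 7.5 40; python3 go.py 543.5 185.5 88 96
```

```text
time_s: 13.25
ee_pos: [544.3, 187.6, 88.2]
ee_rot: [0.377, 3.116, 0.003]
wrist_force: [3.2, -1.3, 4.4]
gripper_width: 48.9
grip_force: 43.7
time_s: 13.65
ee_pos: [542.5, 186.9, 86.9]
ee_rot: [-0.38, -3.117, 0.001]
wrist_force: [0.0, 0.6, 0.1]
gripper_width: 74.8
grip_force: 0.0
time_s: 14.45
ee_pos: [542.9, 186.9, 87.1]
ee_rot: [0.166, -3.137, 0.0]
wrist_force: [0.5, -0.4, 1.0]
gripper_width: 74.7
grip_force: 0.0
shift [-0.05 -0.14 -0.09] twist 0.1 | pos [542.9 186.9  87.1] yang 96.1 zdir [-0. -0. -1.] F [ 0.5 -0.4  1. ] w 74.7 t 14.45 q7 0.79
```

```bash
python3 -m handwheel '[[0,0,0,0],[0,0,0,0],[0,0,0,0],[0,0,0,0],[0,0,0,0]]' 4 40; python3 -m handwheel '[[0,0,0,3],[0,0,0,6],[0,0,0,9],[0,0,0,12],[0,0,0,15],[0,0,0,18],[0,0,0,18],[0,0,0,18]]' - 40; python3 -m handwheel '[[0,0,0,0],[0,0,0,0],[0,0,0,0],[0,0,-3,0],[0,0,-6,0],[-3,0,-10,0],[-8,0,-14,0],[-13,0,-14,0],[-16,0,-14,0],[-18,0,-14,0],[-18,0,-14,0],[-18,0,-14,0]]' 7.5 40
cat > k.py <<'E'
from h import *
np.set_printoptions(precision=1,suppress=True)
t=Cam("top")
yaw=np.radians(-3.9);Ru=R.from_euler('z',yaw).as_matrix();ey=Ru[:,1];b=np.radians(27)
n=Ru@np.array([-np.sin(b),0,np.cos(b)]);up=Ru@np.array([np.cos(b),0,np.sin(b)])
F=np.array([538.7,186.7,116.]);C=F-41*n
H,S,V=[t.hsv[...,i].astype(int) for i in range(3)]
def uv(px,h): q=t.plane(px,C+h*n,n)-C;return np.array([q@ey,q@up])
red=(((H<8)|(H>172))&(S>120)&(V>80)).astype(np.uint8)
rc=t.blobs(red,(165,215,225,275));print("red",len(rc));M=cv2.moments(rc[0]);r=uv((M['m10']/M['m00'],M['m01']/M['m00']),4)
print("mark",r,np.degrees(np.arctan2(r[1],r[0])))
ys,xs=np.mgrid[225:275,170:222];ys=ys.ravel();xs=xs.ravel()
for h in(41,53):
  Q=np.array([uv((x,y),h) for x,y in zip(xs,ys)]);G=V[ys,xs]*(S[ys,xs]<110)
  k=(np.hypot(*Q.T)<22)&(G>95);w=(G[k]-80.);P=Q[k];m=(w[:,None]*P).sum(0)/w.sum()
  u,s_,vt=np.linalg.svd((P-m)*np.sqrt(w)[:,None],full_matrices=False);d=vt[0]*np.sign(vt[0]@m)
  far=P[P@d>6]; fw=w[P@d>6]
  print("h",h,"npx",k.sum(),"centroid",m,"PCA dir deg",np.degrees(np.arctan2(d[1],d[0])),"extent",(P@d).min(),(P@d).max(),"perp",m[0]*-d[1]+m[1]*d[0])
E
python3 k.py; python3 go.py 543 186 88 86
```

```text
time_s: 14.95
ee_pos: [543.4, 185.0, 88.1]
ee_rot: [-0.165, 3.137, -0.006]
wrist_force: [-2.4, -4.3, 8.6]
gripper_width: 49.4
grip_force: 40.1
time_s: 15.75
ee_pos: [544.1, 187.2, 87.8]
ee_rot: [0.323, 3.123, 0.002]
wrist_force: [2.7, -1.2, 1.2]
gripper_width: 49.0
grip_force: 42.7
time_s: 16.95
ee_pos: [718.2, 150.5, 226.4]
ee_rot: [-0.324, -3.123, -0.001]
wrist_force: [-0.9, 1.2, -0.1]
gripper_width: 75.1
grip_force: 0.0
red 1
mark [28.3 25.3] 41.837373725866556
h 41 npx 33 centroid [10.4  4.8] PCA dir deg 25.239148068975016 extent -3.9385804938452886 21.018525113331986 perp -0.13778321536384386
h 53 npx 41 centroid [7.8 4.3] PCA dir deg 84.57765483737819 extent -21.1783275685976 16.75427283517035 perp -7.3913821015106596
shift [17.8  -0.14 13.92] twist -7.8 | pos [717.8 150.9 226.8] yang 78.2 zdir [-0.002  0.    -1.   ] F [-0.7 -0.7 -0.1] w 74.8 t 17.0 q7 0.8
```

```bash
python3 -m handwheel '[[3,0,0,-6],[7,0,0,-12],[11,-0.1,0,-17.8],[15,-0.1,0,-17.8],[17.8,-0.1,0,-17.8],[17.8,-0.1,3,-17.8],[17.8,-0.1,7,-17.8],[17.8,-0.1,11,-17.8],[17.8,-0.1,13,-17.8],[17.8,-0.1,13.9,-17.8],[17.8,-0.1,13.9,-17.8],[17.8,-0.1,13.9,-17.8]]' 7.5 40; python3 -m handwheel '[[0,0,0,0],[0,0,0,0],[0,0,0,0],[0,0,0,0],[0,0,0,0]]' 4 40; python3 -m handwheel '[[0,0,0,3],[0,0,0,6],[0,0,0,9],[0,0,0,12],[0,0,0,15],[0,0,0,18],[0,0,0,20],[0,0,0,20],[0,0,0,20]]' - 40; python3 -m handwheel '[[0,0,0,0],[0,0,0,0],[0,0,0,0],[0,0,-3,0],[0,0,-6,0],[-3,0,-10,0],[-8,0,-14,0],[-13,0,-14,0],[-16,0,-14,0],[-18,0,-14,0],[-18,0,-14,0],[-18,0,-14,0]]' 7.5 40
python3 k.py; python3 go.py 543 186 88 86
```

```text
time_s: 18.2
ee_pos: [545.1, 186.2, 89.6]
ee_rot: [-0.163, 3.136, 0.001]
wrist_force: [-0.1, -0.0, 0.2]
gripper_width: 74.9
grip_force: 0.0
time_s: 18.7
ee_pos: [545.7, 185.3, 89.9]
ee_rot: [-0.161, 3.135, -0.001]
wrist_force: [-0.5, -0.4, 5.8]
gripper_width: 49.7
grip_force: 40.2
time_s: 19.6
ee_pos: [546.4, 186.8, 89.6]
ee_rot: [0.382, 3.115, 0.005]
wrist_force: [3.7, 1.6, 6.4]
gripper_width: 48.5
grip_force: 44.9
time_s: 20.8
ee_pos: [718.2, 142.1, 227.0]
ee_rot: [-0.384, -3.115, 0.0]
wrist_force: [-0.1, -0.5, 0.2]
gripper_width: 75.3
grip_force: 0.0
red 1
mark [28.3 25.3] 41.837373725866556
h 41 npx 30 centroid [9.  7.5] PCA dir deg 42.42763002857514 extent -3.535128876083166 21.559877095143694 perp -0.5475343880486623
h 53 npx 36 centroid [6.2 5.9] PCA dir deg 89.60208041193559 extent -21.58839067801799 18.165670278829584 perp -6.110725659296904
shift [ 1.798e+01 -1.000e-02  1.400e+01] twist -10.0 | pos [717.9 142.6 227.5] yang 76.0 zdir [-0.002  0.    -1.   ] F [-0.1  1.3  0.9] w 75.0 t 20.85 q7 0.78
```

The line reads 42.4° and the mark 41.8–42.7°, so they are aligned. Now regripping square to the axis and pulling along it.

```bash
python3 -m handwheel '[[3,0,0,-5],[7,0,0,-10],[11,0,0,-10],[15,0,0,-10],[17.9,0,0,-10],[17.9,0,3,-10],[17.9,0,7,-10],[17.9,0,11,-10],[17.9,0,13,-10],[17.9,0,14,-10],[17.9,0,14,-10],[17.9,0,14,-10],[17.9,0,14,-10]]' 7.5 40; python3 -m handwheel '[[0,0,0,0],[0,0,0,0],[0,0,0,0],[0,0,0,0],[0,0,0,0]]' 4 60; python3 -m handwheel '[[0.09,0,-0.18,0],[0.18,0,-0.36,0],[0.27,0,-0.53,0],[0.36,0,-0.71,0],[0.45,0,-0.89,0],[0.54,0,-1.07,0],[0.59,0,-1.16,0],[0.64,0,-1.25,0],[0.64,0,-1.25,0],[0.64,0,-1.25,0]]' - 60; python3 go.py 543 186 88 86
```

```text
time_s: 22.15
ee_pos: [546.5, 185.8, 89.9]
ee_rot: [0.112, 3.137, 0.001]
wrist_force: [-0.0, -1.4, -1.0]
gripper_width: 75.3
grip_force: 0.0
time_s: 22.65
ee_pos: [546.3, 185.4, 89.3]
ee_rot: [0.112, 3.138, -0.0]
wrist_force: [-1.5, -1.7, 6.7]
gripper_width: 48.7
grip_force: 61.1
time_s: 23.65
ee_pos: [540.8, 185.7, 100.3]
ee_rot: [0.112, 3.137, 0.003]
wrist_force: [6.3, 1.8, -9.5]
gripper_width: 48.4
grip_force: 64.3
shift [-0.22  0.04  1.23] twist -0.1 | pos [540.8 185.7 100.3] yang 85.9 zdir [ 0.002  0.002 -1.   ] F [ 6.3  1.8 -9.5] w 48.4 t 23.65 q7 0.66
```

```bash
python3 -m handwheel '[[0.05,0,-0.09,0],[0.09,0,-0.18,0],[0.14,0,-0.27,0],[0.14,0,-0.27,0],[0.14,0,-0.27,0]]' - 60;  python3 -m handwheel '[[0,0,0,0],[0,0,0,0],[0,0,0,0],[0,0,0,0],[0,0,-3,0],[0,0,-6,0],[-3,0,-10,0],[-8,0,-14,0],[-13,0,-14,0],[-16,0,-14,0],[-18,0,-14,0],[-18,0,-14,0],[-18,0,-14,0]]' 7.5 40
cat >> k.py <<'E'
s=Cam("side");H,S,V=[s.hsv[...,i].astype(int) for i in range(3)]
y=s.blobs(((H>18)&(H<38)&(S>120)&(V>70)).astype(np.uint8),(280,170,340,225),2);print("side yellow",[(cv2.boundingRect(c),cv2.contourArea(c)) for c in y],"pred face in/out",s.proj(F),s.proj(F+12*n))
print("knob dark bbox top rows",np.where((V[170:225,290:330]<50).any(1))[0][0]+170)
Q=np.array([uv((x,y),53) for x,y in zip(xs,ys)]);k=(np.hypot(*Q.T)<23)&(G>95)
for p,g in zip(Q[k],G[k]): print(p.round(0),g,end=" ")
E
python3 k.py
```

```text
time_s: 24.15
ee_pos: [540.7, 185.6, 100.6]
ee_rot: [0.113, 3.136, 0.006]
wrist_force: [17.1, 5.6, -31.1]
gripper_width: 48.3
grip_force: 67.9
time_s: 25.45
ee_pos: [716.7, 173.5, 243.1]
ee_rot: [-0.111, -3.138, -0.0]
wrist_force: [-0.3, 0.4, -0.1]
gripper_width: 75.0
grip_force: 0.0
red 1
mark [28.1 25.1] 41.774180613647474
h 41 npx 32 centroid [11.8  2.7] PCA dir deg 41.707022329543015 extent -5.090005999013426 20.014035211109196 perp -5.8203232266159715
h 53 npx 32 centroid [8.8 7.5] PCA dir deg 41.707022329542994 extent -4.008102113156 20.847643820998975 perp -0.28118185789144867
side yellow [((311, 203, 7, 6), 20.5)] pred face in/out [308.1 193.5] [305.9 189.4]
knob dark bbox top rows 187
[16. 15.] 171 [14. 15.] 100 [18. 13.] 120 [16. 13.] 175 [14. 13.] 168 [12. 13.] 117 [16. 11.] 118 [14. 11.] 174 [12. 11.] 177 [10. 11.] 116 [14.  9.] 120 [12.  9.] 164 [10.  9.] 174 [8. 9.] 134 [10.  7.] 164 [8. 7.] 186 [6. 7.] 136 [8. 5.] 167 [6. 5.] 148 [4. 3.] 100 [2. 3.] 103 [-1.  4.] 99 [6. 1.] 98 [4. 1.] 106 [2. 1.] 102 [-1.  1.] 99 [-3.  1.] 106 [ 4. -1.] 102 [ 2. -1.] 98 [-1. -1.] 101 [-3. -1.] 103 [ 2. -3.] 106 [-1. -3.] 103 [-3. -3.] 96
```

The knob hit its stop (36 N at 12 mm), yellow shaft shows, and the line reads 41.7° against the mark's 41.8°. Handing in.

```bash
python3 -c "
from workcell import manip
print(manip.finish_job())"
```

```text
the job is handed in; nothing more can be done
None
```

The cassette lies flat in the bay; the knob's line is on the red mark (41.7° against 41.8°) and it is pulled out to its stop; I handed the job in at about 25.5 s, with no verdict returned and no separate check of the other bench items.

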